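Restock the stall's dispensing lane through its sprung gate

TASK

Set the oblong cardboard carton lengthwise on the open apron of the loading lane, then push it along the deck and through the sprung gate, never lifting it over, until you feel it press the sprung bumper at the far end with about 5 N (never over 10 N): firmly home, but not driven hard or jammed against the lane. Then withdraw, so that the gate swings shut behind the carton and the carton stays against the bumper. Leave the other goods where they stand.

Things in the scene. Friction and masses are not known exactly. Their poses are not given: they have to be found in the camera images.
- carton: The piece to move: plain oblong cardboard carton, 90 long (its x) x 56 wide (its y) x 60 mm high, about 0.35 kg, standing on the table with its long axis level. Origin: centre of its underside, z up. It is symmetric end for end.
- lane: Fixed loading lane, white deck 130 mm wide, deck top 12 mm above the table. Origin: at table level under the shut gate, on the centre line; x = push direction, y = left of it, z up. Aluminium rails, 20 mm high above the deck, inner faces y = +-32 mm, run from x = 10 mm on; before that they flare out to y = +-47 mm at x = -48 mm.
- apron (a point): Point on the deck top, on the centre line, in the middle of the open apron: the lane's x = -115 mm. The apron is bare deck without rails from x = -180 to -50 mm; axes as the lane's.
- cover: Clear cover over the lane's far end, fixed, with the end stop it carries. Origin: on the deck, centre line, under its front edge, at the lane's x = 195 mm; axes as the lane's. It runs 105 mm on in x; underside 74, top 78 mm above the deck, sides y = +-44 mm; the lane before it is open above. The end stop inside is clamped at a different place each time (see bumper_mark).
- bumper_mark (a point): Only a mark at the cover's far end, on the deck (lane x = 300 mm). Before it the end stop has a sprung black plate, 50 x 36 mm, facing the gate: anywhere from lane x = 185 to 235 mm, found by feel. Spring 0.7 N per mm, no preload, bottoms at 16 mm. Home: pressed with some 2 to 10 N on top of sliding friction (1 to 3 N). On release it sends the carton back a few mm until friction holds, still touching.
- gate (a joint): Sprung gate: thin upright grey flap 72 x 36 mm across the lane at x = 0, 23 to 59 mm above the deck, hung by one side on a steel post at y = +49 mm (thin post at x = -8, y = -40 mm; posts 62 mm above the deck). 0 rad = shut; opens only in the push direction, to 1.55 rad, its tip then at x = 81 mm. Opening it with the carton takes about 2 to 6 N; it springs shut when nothing is in its way.
- flat_box: Bystander: leave it where it stands. Flatter cardboard box 75 x 66 x 32 mm high; it may stand on either of the places where the carton may stand. Origin: centre of its underside.
- honey_jar: Bystander: leave it where it stands. Round jar, diameter 54, height 75 mm, origin under its centre.
- oil_bottle: Bystander: leave it where it stands. Bottle, diameter 56, height 190 mm, origin under its centre.
- bowl: Bystander: leave it where it stands. Wooden bowl, diameter 110, height 45 mm, origin under its centre.
- pepper_mill: Bystander: leave it where it stands. Pepper mill, diameter 52, height 125 mm, origin under its centre.
- tin: Bystander: leave it where it stands. Round tin, diameter 68, height 90 mm, origin under its centre.
There are look-alikes about, which are no part of the job. Leave any pink or red look-alike of the carton alone.

How it is judged:
By the outcome, as a careful person would: the job done as asked, in the order asked, and still so for the second after the job is handed in, with the robot touching nothing.
It also fails if it takes over 70 s, if anything falls off the work surface, if the arm or the gripper's body presses on something with over 40 N, if the wrist force passes 120 N, or if a joint passes its speed limit or range.

ROBOT

A 6-joint arm with a two-finger parallel gripper is mounted at the origin on the work surface. World frame = base frame: x ahead of the robot, y to its left, z up, the work surface at z = 0. Lengths are in mm, angles in rad, forces in N, time in s.
With the tool pointing down it reaches from about 300 to 750 mm from the base axis. Payload 8.5 kg.
Tool frame: the origin (TCP) lies at the very end of the fingers, on their centre line; the grasp point (between the pads) lies 19 mm behind it; z points along the fingers, y is the line along which they close (so a half turn about z gives the same grasp; the last joint's range is limited). The gripper opens to 85 mm and grips with 20 to 120 N. Pads are 22 mm wide; open, the fingers measure 114 mm over their backs; the gripper's body (76 mm by 85 mm) begins 54 mm behind the grasp point. The pads swing forward as they close: fully open they stand 13 mm farther back than shut.
Start: joints at [0.99, 0.381, 1.297, -0, 1.464, -0.215], TCP at [196.723, 513.595, 231.322] pointing down, gripper open.
Joint ranges: [-3.11, 3.11], [-0.89, 2.33], [0.22, 2.48], [-1.42, 4.56], [0.17, 2.85], [-2.88, 2.88]. Speed limits (rad/s): [2.39, 2.39, 3.14, 3.14, 3.14, 3.14].

INTERFACE

Orientations are given as [roll, pitch, yaw] about the fixed x, y, z axes, in that order (R = Rz(yaw) Ry(pitch) Rx(roll)).
In Python, from bench import get_state, get_image, calibration, sign_off gives the robot as it stands.
- The arm moves only by the tool carry_out, never from a script. Its argument "moves" is one flat list of numbers, 7 for each row, row after row: the turn, a rotation vector about the tool's x, y, z each as a share of 0.12 rad, from -1 to 1, then the shift along the tool's x, y, z each as a share of 50 mm, from -1 to 1, then the opening, from 0 (shut) to 1 (fully open). A call has exactly 5 rows; each row shifts and turns the commanded pose from where the row before left it, along the tool's axes as they then stand; what a row does not reach is not made up. A row lasts 1/10 s, in which the tool goes at most 50 mm and 8.59 degrees, less where a joint would pass 70% of its speed; a pose out of reach is approached as far as the arm can. A call with a number of a shift or a turn outside -1 to 1 is refused whole. A call with a gripper value outside its range is refused whole. The fingers move at their own pace and stop on an object; the grip force is fixed at half the most. Time passes only in rows, so rows that do not move let the fingers close, or fill a call up. It gives the time, the measured TCP pose, the force, the opening and the grip force at its end, in the units of the state.
- get_state(): the state, without advancing time (a new reading comes with each control period).
- get_image(name): name is "scene" or "top"; returns (picture, depth): 480x640x3 uint8, blue, green, red; 480x640 float32, mm along the optical axis (not along the pixel's ray), 0 where there is no reading.
- calibration(name): a dict with "fx", "fy", "cx", "cy" (pixels), "R" (3x3) and "t" (3): a world point X has camera coordinates R X + t. Camera axes: x right, y down, z forward; pixel columns grow to the right and rows downward; lengths in mm; the calibration is good to about 2 mm. A picture is of the moment at which its call begins. calibration takes no time and is no camera call.
- sign_off(): hands the job in; it is judged then, once.
The state is a dict: "time": time; "joint_positions": joint angles; "qd": joint speeds; "effort": joint torques, N m; "eef_pos": TCP position; "tool_rot": TCP orientation; "ft_force": force on the tool from outside, world axes, zero at the start; "torque": the same for the moment, N m; "opening": finger opening in mm; "grip_force": force on a finger pad.
Only numpy, scipy, OpenCV 4.12 (cv2) and the standard library are available. Lean on these libraries where they do the work, as an engineer would, in place of code of your own. Each camera call takes 0.05 s, during which the arm holds its last target. There are 200 camera calls.

## Working session

There is one attempt and no reset: what is moved stays moved. The work goes in short steps, Python scripts to look and compute and a tool call to move; the robot and the scene stay as the last step left them, time stands still between calls to the robot, and variables do not carry over. Pictures are saved under pics/ and viewed, at most 10 in all, crops included, and the job is handed in when it is done.

Besides the shell and the picture viewer there is one more tool, called after "Emit:" by a JSON object that holds its "method" and its "body". carry_out: Moves the arm, as the interface text tells. Its arguments: {"type":"object","properties":{"moves":{"type":"array","items":{"type":"number"}}},"required":["moves"]}

```bash
mkdir -p pics; ls; python3 - <<'E'
from bench import *
import cv2,numpy as np
for n in("scene","top"):
    p,d=get_image(n); cv2.imwrite(f"pics/{n}0.png",p); np.savez(f"{n}0.npz",p=p,d=d)
    c=calibration(n); print(n,{k:np.round(v,3).tolist() for k,v in c.items()})
s=get_state(); print(s)
E
```

```text
pics
scene {'fx': 480.975, 'fy': 480.975, 'cx': 322.881, 'cy': 240.739, 'R': [[0.568, 0.823, -0.005], [0.668, -0.464, -0.582], [-0.481, 0.328, -0.813]], 't': [-303.033, -352.083, 1398.912]}
top {'fx': 614.559, 'fy': 614.559, 'cx': 318.847, 'cy': 234.824, 'R': [[0.016, -1.0, 0.004], [-0.986, -0.017, -0.166], [0.166, -0.002, -0.986]], 't': [-11.202, 560.464, 1412.062]}
{'time': 0.1, 'joint_positions': array([ 9.89703980e-01,  3.81141008e-01,  1.29812319e+00, -4.61639702e-06,
        1.46358715e+00, -2.15325579e-01]), 'qd': array([ 0.00132472, -0.00052925, -0.00300122, -0.00028394, -0.00077296,
       -0.00018099]), 'effort': array([ 3.53468917e-03, -4.49224985e+01, -2.31656080e+01, -1.84282635e-04,
        3.66510285e-03,  4.24734901e-05]), 'eef_pos': array([196.59620055, 513.40362783, 230.78769805]), 'tool_rot': array([-3.14036204e+00, -2.64457314e-04,  2.77582622e+00]), 'ft_force': array([-0.17153617,  0.17471484, -1.38166785]), 'torque': array([-0.02312552,  0.01012598,  0.03576991]), 'grip_force': 0.0, 'opening': 85.63362569333813}
```

View pics/top0.png

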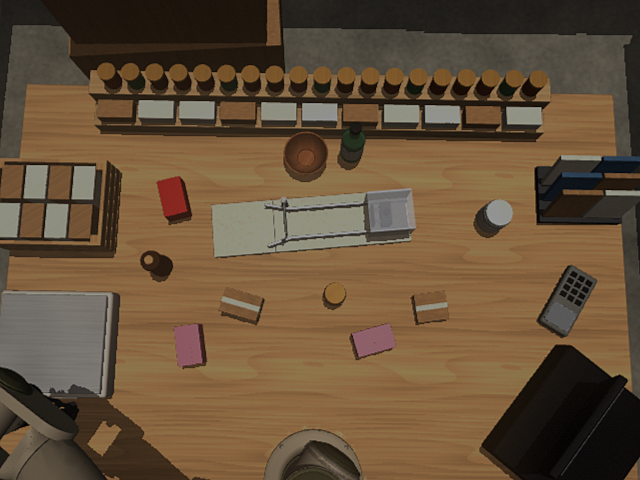

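View pics/scene0.png

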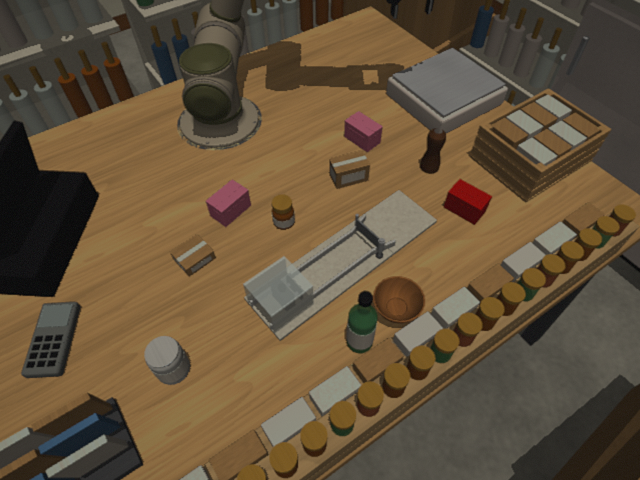

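The top view shows cardboard boxes at (241,305) and (430,307). The left one looks taller, so it is probably the carton. The lane runs from its apron at (240,230), past the gate at about (283,222), to the cover at (390,212). Next I'll measure these.

```bash
cat > h.py <<'E'
import numpy as np,cv2
from bench import *
def world(n,d):
    c=calibration(n);R=np.array(c["R"]);t=np.array(c["t"])
    v,u=np.mgrid[:480,:640]
    P=np.stack([(u-c["cx"])/c["fx"]*d,(v-c["cy"])/c["fy"]*d,d],-1)
    W=(P-t)@R; W[d<=0]=np.nan
    return W
def rect(P):
    (c,s,a)=cv2.minAreaRect(P[:,:2].astype(np.float32)); return np.round(c,1),np.round(s,1),round(a,2)
E
python3 - <<'E'
from h import *
for n,bx in(("top",dict(L=(215,270,280,330),R=(405,455,285,325))),("scene",dict(L=(325,375,148,190),R=(168,220,232,278)))):
    z=np.load(n+"0.npz");W=world(n,z["d"].astype(float))
    for k,(a,b,c,e) in bx.items():
        P=W[c:e,a:b].reshape(-1,3);P=P[P[:,2]>8]
        h=np.percentile(P[:,2],[50,90,99]);T=P[abs(P[:,2]-h[1])<7]
        print(n,k,h.round(1),len(T),rect(T))
    # lane deck
    m=(W[...,2]>7)&(W[...,2]<18)
    roi=np.zeros_like(m); 
    if n=="top": roi[180:262,205:420]=1
    else: roi[180:345,240:440]=1
    m&=roi.astype(bool)
    m=cv2.morphologyEx(m.astype(np.uint8),cv2.MORPH_OPEN,np.ones((3,3)))
    k,l,s,_=cv2.connectedComponentsWithStats(m)
    big=s[1:,4].max(); keep=np.isin(l,[i for i in range(1,k) if s[i,4]>60])
    P=W[keep];print(n,"lane",len(P),np.median(P[:,2]),rect(P))
    np.save(n+"_lane.npy",P)
p=cv2.imread("pics/top0.png")[180:330,200:460];cv2.imwrite("pics/c1.png",cv2.resize(p,None,fx=3,fy=3,interpolation=cv2.INTER_CUBIC))
E
```

```text
top L [60.5 64.4 68.1] 832 (array([394.9, 177.4]), array([90.2, 55.7]), 74.69)
top R [32.1 36.1 39.4] 793 (array([ 397.6, -267.5]), array([65.8, 76.6]), 8.62)
top lane 5950 12.538748438011426 (array([597.2,  20.1]), array([131.4, 478.4]), 5.83)
scene L [56.4 60.9 62.8] 612 (array([398. , 173.4]), array([91.2, 60.4]), 75.75)
scene R [30.6 33.  35.1] 841 (array([ 400.5, -271.5]), array([69.3, 75.7]), 7.96)
scene lane 6681 11.483235127979071 (array([668.3,  23. ]), array([267.9, 481. ]), 5.93)
```

View pics/c1.png

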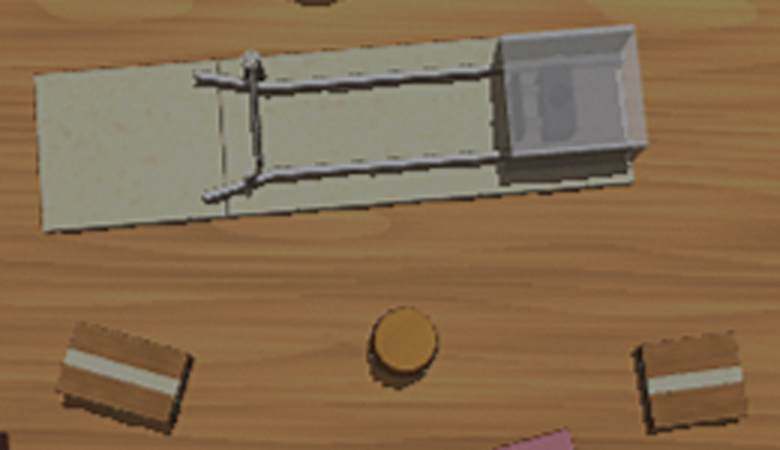

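The left box is the carton: 60 mm high, centre about (396,176), yaw about 75°. The lane's push direction is at yaw -84.2°, with the gate at about (591,80). I'll write a small planner that converts a target pose into tool-axis rows, then move.

```bash
cat >> h.py <<'E'
from scipy.spatial.transform import Rotation as Ro
G=np.array([591.1,79.8]); LY=np.radians(-84.17)
def lane(x,y): return G+x*np.array([np.cos(LY),np.sin(LY)])+y*np.array([-np.sin(LY),np.cos(LY)])
def tolane(p): 
    d=np.asarray(p)[:2]-G; return np.array([d@[np.cos(LY),np.sin(LY)],d@[-np.sin(LY),np.cos(LY)]])
def plan(p,yawdeg,n,op,start=None):
    """rows (rounded) to reach p with the tool down, n rows; shift in axes before the turn"""
    s=get_state() if start is None else None
    R=Ro.from_euler("xyz",s["tool_rot"]) if s else start[1]; q=np.array(s["eef_pos"] if s else start[0])
    T=Ro.from_euler("xyz",[np.pi,0,np.radians(yawdeg)])
    w=(R.inv()*T).as_rotvec()/n; step=(np.array(p)-q)/n; out=[]
    for i in range(n):
        out.append(np.r_[np.round(w/.12,3),np.round(R.inv().apply(step)/50,3),op]); R=R*Ro.from_rotvec(w)
    for k in range(0,n,5): print([float(x) for x in np.array(out[k:k+5]).ravel()])
    return np.array(p),R
def st():
    s=get_state();print(round(s["time"],2),s["eef_pos"].round(1),s["tool_rot"].round(3),s["ft_force"].round(2),round(s["opening"],1),round(s["grip_force"],1),"lane",tolane(s["eef_pos"]).round(1))
E
python3 -c "
from h import *
a=plan([396.3,176,150],75,15,1)
plan([396.3,176,20],75,5,1,a)"
```

```text
[-0.001, 0.0, 0.815, -0.41, -0.325, 0.108, 1.0, -0.001, 0.0, 0.815, -0.439, -0.283, 0.108, 1.0, -0.001, 0.0, 0.815, -0.465, -0.239, 0.108, 1.0, -0.001, 0.0, 0.815, -0.486, -0.192, 0.108, 1.0, -0.001, 0.0, 0.815, -0.502, -0.144, 0.108, 1.0]
[-0.001, 0.0, 0.815, -0.514, -0.094, 0.108, 1.0, -0.001, 0.0, 0.815, -0.521, -0.044, 0.108, 1.0, -0.001, 0.0, 0.815, -0.523, 0.007, 0.108, 1.0, -0.001, 0.0, 0.815, -0.519, 0.058, 0.108, 1.0, -0.001, 0.0, 0.815, -0.511, 0.109, 0.108, 1.0]
[-0.001, 0.0, 0.815, -0.498, 0.158, 0.108, 1.0, -0.001, 0.0, 0.815, -0.48, 0.206, 0.108, 1.0, -0.001, 0.0, 0.815, -0.458, 0.252, 0.108, 1.0, -0.001, 0.0, 0.815, -0.431, 0.295, 0.108, 1.0, -0.001, 0.0, 0.815, -0.4, 0.336, 0.108, 1.0]
[-0.0, 0.0, -0.0, 0.0, -0.0, 0.52, 1.0, -0.0, 0.0, -0.0, 0.0, -0.0, 0.52, 1.0, -0.0, 0.0, -0.0, 0.0, -0.0, 0.52, 1.0, -0.0, 0.0, -0.0, 0.0, -0.0, 0.52, 1.0, -0.0, 0.0, -0.0, 0.0, -0.0, 0.52, 1.0]
```

Emit:
{"method": "carry_out", "body": {"moves": [0,0,0.815,-0.41,-0.325,0.108,1,0,0,0.815,-0.44,-0.283,0.108,1,0,0,0.815,-0.465,-0.24,0.108,1,0,0,0.815,-0.486,-0.192,0.108,1,0,0,0.815,-0.502,-0.144,0.108,1]}}

```text
time: 0.6
eef_pos: [263.6, 400.1, 203.9]
tool_rot: [-3.141, 0.0, 2.283]
ft_force: [0.7, 0.2, -0.0]
opening: 85.3
grip_force: 0.0
```

Emit:
{"method": "carry_out", "body": {"moves": [0,0,0.815,-0.514,-0.094,0.108,1,0,0,0.815,-0.521,-0.044,0.108,1,0,0,0.815,-0.523,0.007,0.108,1,0,0,0.815,-0.519,0.058,0.108,1,0,0,0.815,-0.511,0.109,0.108,1]}}

```text
time: 1.1
eef_pos: [330.1, 287.7, 176.9]
tool_rot: [-3.141, 0.0, 1.794]
ft_force: [-0.1, 0.9, -0.9]
opening: 85.6
grip_force: 0.0
```

Emit:
{"method": "carry_out", "body": {"moves": [0,0,0.815,-0.498,0.158,0.108,1,0,0,0.815,-0.48,0.206,0.108,1,0,0,0.815,-0.458,0.252,0.108,1,0,0,0.815,-0.431,0.295,0.108,1,0,0,0.815,-0.4,0.336,0.108,1]}}

```text
time: 1.6
eef_pos: [396.7, 175.3, 150.0]
tool_rot: [-3.141, 0.0, 1.305]
ft_force: [0.5, 0.8, 0.1]
opening: 85.5
grip_force: 0.0
```

Emit:
{"method": "carry_out", "body": {"moves": [0,0,0,0,0,0,1,0,0,0,0,0,0,1,0,0,0,0,0,0,1,0,0,0,0,0,0,1,0,0,0,0,0,0,1]}}

```text
time: 2.1
eef_pos: [396.1, 176.8, 150.5]
tool_rot: [3.141, -0.0, 1.31]
ft_force: [-0.5, -0.3, -0.2]
opening: 85.4
grip_force: 0.0
```

```bash
python3 -c "
from h import *
st()
a=plan([396.3,176,20],75,5,1)
p,d=get_image('scene');cv2.imwrite('pics/s1.png',cv2.resize(p[90:240,250:450],None,fx=4,fy=4))"
```

```text
2.1 [396.1 176.8 150.5] [ 3.141 -0.     1.31 ] [-0.46 -0.29 -0.2 ] 85.4 0.0 lane [-116.3 -184.1]
[0.0, -0.0, 0.002, -0.003, 0.002, 0.522, 1.0, 0.0, -0.0, 0.002, -0.003, 0.002, 0.522, 1.0, 0.0, -0.0, 0.002, -0.003, 0.002, 0.522, 1.0, 0.0, -0.0, 0.002, -0.003, 0.002, 0.522, 1.0, 0.0, -0.0, 0.002, -0.003, 0.002, 0.522, 1.0]
```

View pics/s1.png

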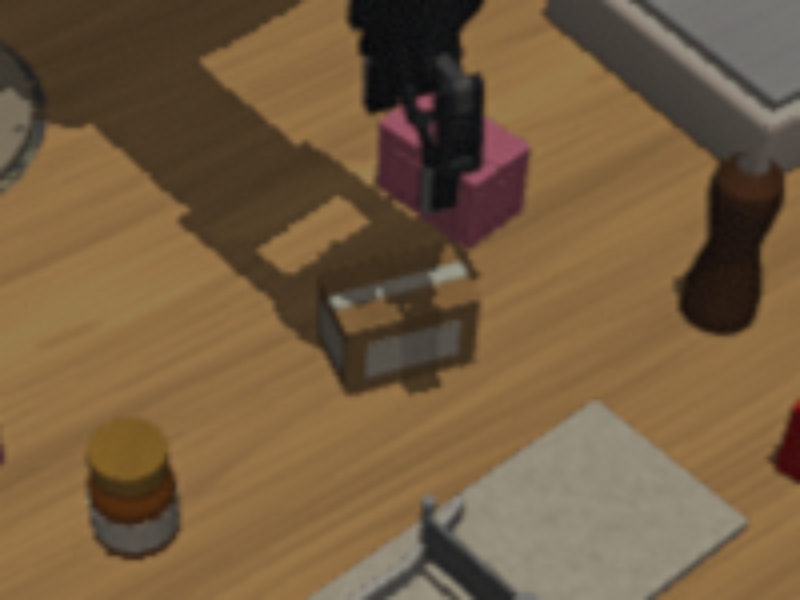

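In this view the fingers hang above the carton (crop 400,300), one in front of the other along the line of sight, and nothing is in the way. I'll descend and grip.

Emit:
{"method": "carry_out", "body": {"moves": [0,0,0,0,0,0.65,1,0,0,0,0,0,0.65,1,0,0,0,0,0,0.65,1,0,0,0,0,0,0.4,1,0,0,0,0,0,0.25,1]}}

```text
time: 2.65
eef_pos: [395.7, 176.4, 18.9]
tool_rot: [-3.14, 0.001, 1.309]
ft_force: [0.9, 0.4, 0.3]
opening: 85.2
grip_force: 0.0
```

Emit:
{"method": "carry_out", "body": {"moves": [0,0,0,0,0,0,0,0,0,0,0,0,0,0,0,0,0,0,0,0,0,0,0,0,0,0,0,0,0,0,0,0,0,0,0]}}

```text
time: 3.15
eef_pos: [396.6, 176.4, 21.1]
tool_rot: [3.14, -0.001, 1.309]
ft_force: [-1.4, 1.3, 6.4]
opening: 55.4
grip_force: 65.2
```

Emit:
{"method": "carry_out", "body": {"moves": [0,0,0,0,0,0,0,0,0,0,0,0,0,0,0,0,0,0,0,0,0,0,0,0,0,0,0,0,0,0,0,0,0,0,0]}}

```text
time: 3.65
eef_pos: [396.7, 176.4, 21.0]
tool_rot: [3.14, -0.001, 1.309]
ft_force: [-1.6, 0.6, 6.5]
opening: 55.3
grip_force: 65.2
```

```bash
python3 -c "
from h import *
st();p,d=get_image('top');W=world('top',d.astype(float))
P=W[270:335,205:275].reshape(-1,3);P=P[(P[:,2]>52)&(P[:,2]<66)];print(rect(P))
print(lane(-115,0))
a=plan([396.3,176,90],75,5,0)
a=plan([*lane(-115,0),90],95.83,10,0,a)
plan([*lane(-115,0),34],95.83,5,0,a)"
```

```text
3.65 [396.7 176.4  21. ] [ 3.140e+00 -1.000e-03  1.309e+00] [-1.64  0.63  6.46] 55.3 65.2 lane [-115.9 -183.6]
(array([0., 0.]), array([0., 0.]), 0.0)
[579.41862181 194.20518084]
[0.002, -0.001, -0.0, -0.002, -0.001, -0.276, 0.0, 0.002, -0.001, -0.0, -0.002, -0.001, -0.276, 0.0, 0.002, -0.001, -0.0, -0.002, -0.001, -0.276, 0.0, 0.002, -0.001, -0.0, -0.002, -0.001, -0.276, 0.0, 0.002, -0.001, -0.0, -0.002, -0.001, -0.276, 0.0]
[0.0, 0.0, -0.303, 0.13, 0.344, 0.0, 0.0, 0.0, 0.0, -0.303, 0.117, 0.349, 0.0, 0.0, 0.0, 0.0, -0.303, 0.105, 0.353, 0.0, 0.0, 0.0, 0.0, -0.303, 0.092, 0.356, 0.0, 0.0, 0.0, 0.0, -0.303, 0.079, 0.36, 0.0, 0.0]
[0.0, 0.0, -0.303, 0.066, 0.362, 0.0, 0.0, 0.0, 0.0, -0.303, 0.052, 0.364, 0.0, 0.0, 0.0, 0.0, -0.303, 0.039, 0.366, 0.0, 0.0, 0.0, 0.0, -0.303, 0.026, 0.367, 0.0, 0.0, 0.0, 0.0, -0.303, 0.012, 0.368, 0.0, 0.0]
[-0.0, 0.0, -0.0, 0.0, -0.0, 0.224, 0.0, -0.0, 0.0, -0.0, 0.0, -0.0, 0.224, 0.0, -0.0, 0.0, -0.0, -0.0, -0.0, 0.224, 0.0, -0.0, 0.0, -0.0, -0.0, -0.0, 0.224, 0.0, -0.0, 0.0, -0.0, -0.0, -0.0, 0.224, 0.0]
```

Emit:
{"method": "carry_out", "body": {"moves": [0,0,0,0,0,-0.2,0,0,0,0,0,0,-0.3,0,0,0,0,0,0,-0.3,0,0,0,0,0,0,-0.3,0,0,0,0,0,0,-0.28,0]}}

```text
time: 4.2
eef_pos: [396.1, 176.2, 90.4]
tool_rot: [3.141, 0.0, 1.309]
ft_force: [0.2, -0.7, -4.7]
opening: 55.3
grip_force: 64.8
```

Emit:
{"method": "carry_out", "body": {"moves": [0,0,-0.303,0.13,0.344,0,0,0,0,-0.303,0.117,0.349,0,0,0,0,-0.303,0.105,0.353,0,0,0,0,-0.303,0.092,0.356,0,0,0,0,-0.303,0.08,0.36,0,0]}}

```text
time: 4.7
eef_pos: [488.3, 185.4, 89.7]
tool_rot: [-3.141, 0.0, 1.492]
ft_force: [0.5, 0.1, -4.2]
opening: 55.4
grip_force: 65.2
```

Emit:
{"method": "carry_out", "body": {"moves": [0,0,-0.303,0.066,0.362,0,0,0,0,-0.303,0.052,0.364,0,0,0,0,-0.303,0.04,0.366,0,0,0,0,-0.303,0.026,0.367,0,0,0,0,-0.303,0.012,0.368,0,0]}}

```text
time: 5.2
eef_pos: [579.8, 194.5, 89.5]
tool_rot: [-3.141, 0.0, 1.674]
ft_force: [-0.9, -0.7, -4.5]
opening: 55.2
grip_force: 65.2
```

Emit:
{"method": "carry_out", "body": {"moves": [0,0,0,0,0,0.3,0,0,0,0,0,0,0.3,0,0,0,0,0,0,0.2,0,0,0,0,0,0,0.1,0,0,0,0,0,0,0,0]}}

```text
time: 5.7
eef_pos: [579.2, 194.5, 44.0]
tool_rot: [-3.14, 0.0, 1.672]
ft_force: [0.4, -0.3, -5.0]
opening: 55.2
grip_force: 65.2
```

```bash
python3 -c "
from h import *
st();p,d=get_image('top');cv2.imwrite('pics/t2.png',cv2.resize(p[170:270,200:300],None,fx=5,fy=5))
p,d=get_image('scene');W=world('scene',d.astype(float));np.save('W.npy',W)
cv2.imwrite('pics/s2.png',cv2.resize(p[140:260,340:460],None,fx=5,fy=5))
plan([*lane(-115,0),34],95.83,5,0)"
```

```text
5.7 [579.2 194.5  44. ] [-3.14   0.     1.672] [ 0.37 -0.29 -4.98] 55.2 65.2 lane [-115.3   -0.2]
[0.001, 0.0, -0.0, -0.001, -0.001, 0.044, 0.0, 0.001, 0.0, -0.0, -0.001, -0.001, 0.044, 0.0, 0.001, 0.0, -0.0, -0.001, -0.001, 0.044, 0.0, 0.001, 0.0, -0.0, -0.001, -0.001, 0.044, 0.0, 0.001, 0.0, -0.0, -0.001, -0.001, 0.044, 0.0]
```

View pics/s2.png

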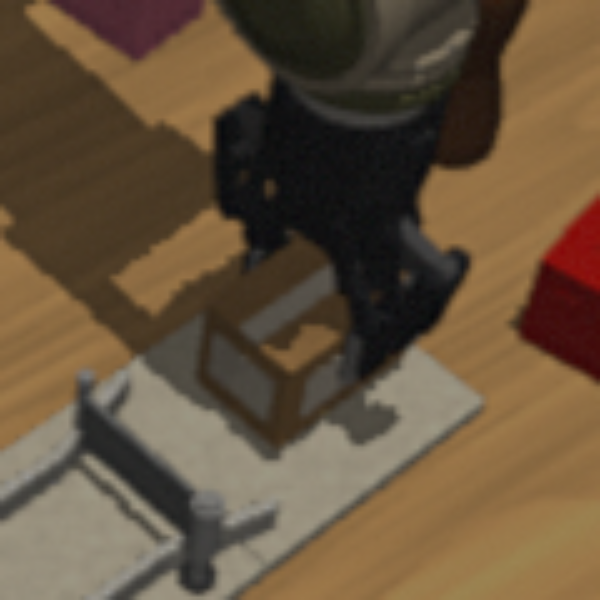

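The carton (crop 290,340) hangs squarely over the apron with the gate ahead of it. I'll lower it by feel.

Emit:
{"method": "carry_out", "body": {"moves": [0,0,0,0,0,0.06,0,0,0,0,0,0,0.06,0,0,0,0,0,0,0.04,0,0,0,0,0,0,0.02,0,0,0,0,0,0,0,0]}}

```text
time: 6.3
eef_pos: [579.4, 194.5, 35.1]
tool_rot: [-3.141, 0.0, 1.672]
ft_force: [0.3, 0.4, -5.1]
opening: 55.2
grip_force: 65.2
```

Emit:
{"method": "carry_out", "body": {"moves": [0,0,0,0,0,0.02,0,0,0,0,0,0,0.01,0,0,0,0,0,0,0.01,0,0,0,0,0,0,0,0,0,0,0,0,0,0,0]}}

```text
time: 6.8
eef_pos: [579.5, 194.6, 33.4]
tool_rot: [3.142, -0.0, 1.672]
ft_force: [0.1, -0.2, -4.8]
opening: 55.4
grip_force: 65.2
```

Emit:
{"method": "carry_out", "body": {"moves": [0,0,0,0,0,0.01,0,0,0,0,0,0,0.01,0,0,0,0,0,0,0.01,0,0,0,0,0,0,0,0,0,0,0,0,0,0,0]}}

```text
time: 7.3
eef_pos: [579.6, 194.6, 33.1]
tool_rot: [3.141, 0.0, 1.672]
ft_force: [-4.4, -0.9, 8.0]
opening: 55.2
grip_force: 66.4
```

On the deck. Release and rise.

Emit:
{"method": "carry_out", "body": {"moves": [0,0,0,0,0,0,1,0,0,0,0,0,0,1,0,0,0,0,0,0,1,0,0,0,0,0,0,1,0,0,0,0,0,0,1]}}

```text
time: 7.8
eef_pos: [579.5, 194.6, 31.7]
tool_rot: [3.142, -0.0, 1.672]
ft_force: [0.5, -0.7, -0.2]
opening: 85.2
grip_force: 0.0
```

Emit:
{"method": "carry_out", "body": {"moves": [0,0,0,0,0,-0.2,1,0,0,0,0,0,-0.5,1,0,0,0,0,0,-0.7,1,0,0,0,0,0,-0.6,1,0,0,0,0,0,-0.4,1]}}

```text
time: 8.3
eef_pos: [580.0, 194.7, 155.1]
tool_rot: [3.138, -0.0, 1.672]
ft_force: [1.0, 0.7, 0.2]
opening: 85.1
grip_force: 0.0
```

Emit:
{"method": "carry_out", "body": {"moves": [0,0,0,-0.6,0,0,0,0,0,0,-0.8,0,0,0,0,0,0,-0.6,0,0,0,0,0,0,0,0,0,0,0,0,0,0,0,0,0]}}

```text
time: 8.8
eef_pos: [589.7, 94.8, 152.4]
tool_rot: [3.141, -0.0, 1.671]
ft_force: [0.8, 0.2, 0.8]
opening: 12.3
grip_force: 0.0
```

```bash
python3 -c "
from h import *
st();p,d=get_image('top');cv2.imwrite('pics/t3.png',cv2.resize(p[170:270,190:420],None,fx=3.4,fy=3.4))
for n,b in(('top',(205,310,180,265)),('scene',(340,450,140,250))):
    p,d=get_image(n);W=world(n,d.astype(float));a0,b0,c,e=b
    P=W[c:e,a0:b0].reshape(-1,3);L=np.array([tolane(q) for q in P])
    k=(P[:,2]>66)&(P[:,2]<80)&(abs(L[:,1])<45)&(L[:,0]>-180)&(L[:,0]<-50);r=rect(P[k]);print(n,k.sum(),P[k][:,2].mean(),r,tolane(r[0]))
    for lo,hi in((20,200),):
        W2=W.reshape(-1,3);LL=np.stack([(W2[:,:2]-G)@[np.cos(LY),np.sin(LY)],(W2[:,:2]-G)@[-np.sin(LY),np.cos(LY)]],1)
        k=(W2[:,2]>25)&(W2[:,2]<38)&(LL[:,0]>lo)&(LL[:,0]<180)&(abs(LL[:,1])<55)
        for s in(1,-1):
            q=LL[k&(s*LL[:,1]>20)];print(s,len(q),np.polyfit(q[:,0],q[:,1],1).round(4),q[:,1].mean().round(1),np.percentile(q[:,1],[5,95]).round(1))
"
```

```text
8.8 [589.7  94.8 152.4] [ 3.141 -0.     1.671] [0.84 0.23 0.75] 12.3 0.0 lane [-15.1   0.1]
top 275 72.56726530311398 (array([578.2, 195.5]), array([56.2, 90.6]), 5.35) [-116.41190611   -1.08079458]
1 169 [-1.50000e-03  3.53821e+01] 35.2 [32.4 38.4]
-1 186 [-1.00000e-03 -3.55245e+01] -35.6 [-38.7 -32.4]
scene 753 71.324450470143 (array([581.9, 191.6]), array([57.7, 93.1]), 5.93) [-112.15624259    2.20391667]
1 233 [-1.50000e-03  3.88981e+01] 38.7 [35.2 41.6]
-1 221 [-2.80000e-03 -3.18487e+01] -32.1 [-35.8 -29.2]
```

View pics/t3.png

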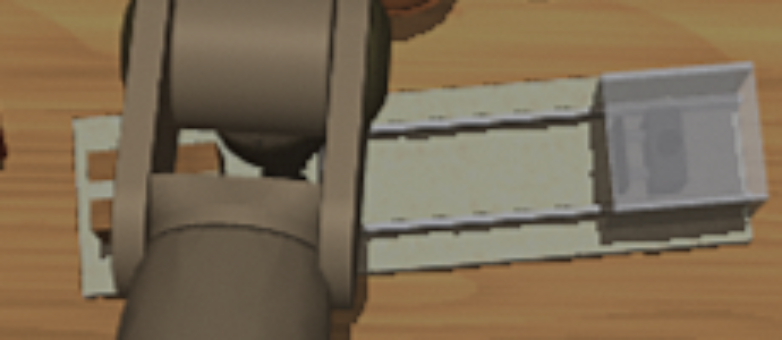

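I moved toward the gate instead of away from it (tool -x is the push direction). At z=152 this is harmless. The carton lies on the apron at (-115,-1) in lane axes, aligned to within half a degree. Now I'll go behind it with the fingers shut and descend.

Emit:
{"method": "carry_out", "body": {"moves": [0,0,0,0.6,-0.01,0,0,0,0,0,0.8,0,0,0,0,0,0,0.8,0,0,0,0,0,0,0.8,0,0,0,0,0,0,0.6,0,0,0]}}

```text
time: 9.45
eef_pos: [569.8, 277.4, 151.9]
tool_rot: [-3.142, -0.0, 1.675]
ft_force: [0.1, -0.4, -0.8]
opening: 0.1
grip_force: 0.0
```

Emit:
{"method": "carry_out", "body": {"moves": [0,0,0,0,0,0,0,0,0,0,0,0,0.6,0,0,0,0,0,0,0.7,0,0,0,0,0,0,0.7,0,0,0,0,0,0,0.48,0]}}

```text
time: 9.95
eef_pos: [569.9, 273.8, 25.6]
tool_rot: [-3.139, 0.001, 1.673]
ft_force: [-0.8, 0.4, -0.3]
opening: 0.1
grip_force: 0.0
```

```bash
python3 -c "
from h import *
st()"
```

```text
9.95 [569.9 273.8  25.6] [-3.139e+00  1.000e-03  1.673e+00] [-0.79  0.45 -0.34] 0.1 0.0 lane [-195.1   -1.4]
```

Emit:
{"method": "carry_out", "body": {"moves": [0,0,0,-0.1,0.01,-0.02,0,0,0,0,-0.12,0,-0.02,0,0,0,0,-0.1,0,0,0,0,0,0,-0.1,0,0,0,0,0,0,-0.1,0,0,0]}}

```text
time: 10.45
eef_pos: [574.5, 248.1, 31.0]
tool_rot: [3.14, -0.001, 1.672]
ft_force: [-0.1, 4.5, 1.9]
opening: -0.0
grip_force: 0.0
```

Emit:
{"method": "carry_out", "body": {"moves": [0,0,0,-0.1,0,0,0,0,0,0,-0.12,0,0,0,0,0,0,-0.12,0,0,0,0,0,0,-0.12,0,0,0,0,0,0,-0.12,0,0,0]}}

```text
time: 10.95
eef_pos: [577.3, 219.8, 30.5]
tool_rot: [3.14, -0.001, 1.673]
ft_force: [-0.6, 5.0, 3.1]
opening: -0.4
grip_force: 0.0
```

```bash
python3 -c "
from h import *
st()"
```

```text
10.95 [577.3 219.8  30.5] [ 3.140e+00 -1.000e-03  1.673e+00] [-0.62  4.98  3.11] -0.4 0.0 lane [-140.7    0.5]
```

Emit:
{"method": "carry_out", "body": {"moves": [0,0,0,-0.12,0,0,0,0,0,0,-0.12,0,0,0,0,0,0,-0.12,0,0,0,0,0,0,-0.12,0,0,0,0,0,0,-0.12,0,0,0]}}

```text
time: 11.45
eef_pos: [580.3, 189.9, 30.5]
tool_rot: [3.14, -0.001, 1.673]
ft_force: [-0.1, 4.8, 3.4]
opening: -0.3
grip_force: 0.0
```

Emit:
{"method": "carry_out", "body": {"moves": [0,0,0,-0.12,-0.01,0,0,0,0,0,-0.12,0,0,0,0,0,0,-0.12,0,0,0,0,0,0,-0.12,0,0,0,0,0,0,-0.12,0,0,0]}}

```text
time: 11.95
eef_pos: [582.5, 160.7, 30.5]
tool_rot: [3.141, -0.002, 1.673]
ft_force: [-2.0, 10.1, 4.4]
opening: 0.2
grip_force: 0.0
```

```bash
python3 -c "
from h import *
st()
p,d=get_image('scene');cv2.imwrite('pics/s3.png',cv2.resize(p[140:320,240:440],None,fx=3.5,fy=3.3))"
```

```text
11.95 [582.5 160.7  30.5] [ 3.141e+00 -2.000e-03  1.673e+00] [-1.99 10.09  4.35] 0.2 0.0 lane [-81.4  -0.4]
```

View pics/s3.png

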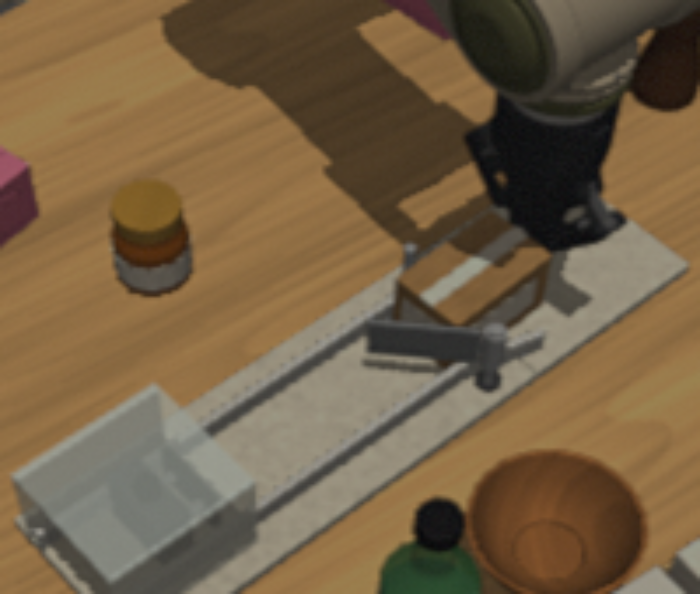

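The carton (crop 470,280) has entered between the rails and the gate (crop 430,340) is swinging open ahead of it. I'll keep pushing.

Emit:
{"method": "carry_out", "body": {"moves": [0,0,0,-0.1,0,0,0,0,0,0,-0.1,0,0,0,0,0,0,-0.1,0,0,0,0,0,0,-0.1,0,0,0,0,0,0,-0.1,0,0,0]}}

```text
time: 12.5
eef_pos: [584.9, 135.6, 30.4]
tool_rot: [3.141, -0.002, 1.673]
ft_force: [-2.3, 7.7, 3.8]
opening: 0.2
grip_force: 0.0
```

Emit:
{"method": "carry_out", "body": {"moves": [0,0,0,-0.1,0,0,0,0,0,0,-0.1,0,0,0,0,0,0,-0.1,0,0,0,0,0,0,-0.1,0,0,0,0,0,0,-0.1,0,0,0]}}

```text
time: 13.0
eef_pos: [587.4, 110.6, 30.4]
tool_rot: [3.141, -0.001, 1.673]
ft_force: [-1.8, 7.9, 4.6]
opening: 0.2
grip_force: 0.0
```

Emit:
{"method": "carry_out", "body": {"moves": [0,0,0,-0.1,0,0,0,0,0,0,-0.1,0,0,0,0,0,0,-0.1,0,0,0,0,0,0,-0.1,0,0,0,0,0,0,-0.1,0,0,0]}}

```text
time: 13.5
eef_pos: [589.9, 85.6, 30.4]
tool_rot: [3.141, -0.001, 1.673]
ft_force: [-2.6, 7.4, 4.1]
opening: -0.2
grip_force: 0.0
```

```bash
python3 -c "
from h import *
st()"
```

```text
13.5 [589.9  85.6  30.4] [ 3.141e+00 -1.000e-03  1.673e+00] [-2.62  7.45  4.06] -0.2 0.0 lane [-5.9 -0.6]
```

Emit:
{"method": "carry_out", "body": {"moves": [0,0,0,-0.1,0,0,0,0,0,0,-0.1,0,0,0,0,0,0,-0.1,0,0,0,0,0,0,-0.1,0,0,0,0,0,0,-0.1,0,0,0]}}

```text
time: 14.0
eef_pos: [592.4, 60.8, 30.4]
tool_rot: [3.142, -0.001, 1.673]
ft_force: [-1.6, 5.8, 5.5]
opening: -0.1
grip_force: 0.0
```

Emit:
{"method": "carry_out", "body": {"moves": [0,0,0,-0.1,0,0,0,0,0,0,-0.1,0,0,0,0,0,0,-0.1,0,0,0,0,0,0,-0.1,0,0,0,0,0,0,-0.1,0,0,0]}}

```text
time: 14.5
eef_pos: [594.9, 35.9, 30.3]
tool_rot: [-3.142, -0.001, 1.673]
ft_force: [-1.9, 6.7, 5.4]
opening: 0.2
grip_force: 0.0
```

Emit:
{"method": "carry_out", "body": {"moves": [0,0,0,-0.08,0,0,0,0,0,0,-0.08,0,0,0,0,0,0,-0.08,0,0,0,0,0,0,-0.08,0,0,0,0,0,0,-0.08,0,0,0]}}

```text
time: 15.0
eef_pos: [596.9, 16.1, 30.3]
tool_rot: [-3.141, -0.001, 1.673]
ft_force: [-2.0, 7.0, 4.3]
opening: 0.3
grip_force: 0.0
```

```bash
python3 -c "
from h import *
st()
p,d=get_image('scene');cv2.imwrite('pics/s4.png',cv2.resize(p[140:340,230:430],None,fx=3,fy=3))"
```

```text
15.0 [596.9  16.1  30.3] [-3.141e+00 -1.000e-03  1.673e+00] [-2.02  6.98  4.34] 0.3 0.0 lane [63.9 -0.7]
```

View pics/s4.png

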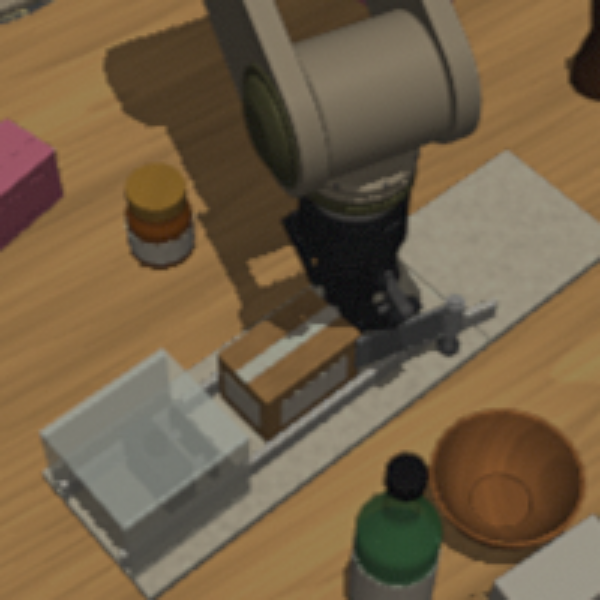

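The carton (crop 290,370) is in the straight lane just short of the cover, with the gate lying along its side and the finger (crop 410,330). I'll relieve the small vertical load and carry on more slowly.

Emit:
{"method": "carry_out", "body": {"moves": [0,0,0,-0.05,0,-0.01,0,0,0,0,-0.05,0,-0.01,0,0,0,0,-0.05,0,-0.01,0,0,0,0,-0.05,0,0,0,0,0,0,-0.05,0,0,0]}}

```text
time: 15.55
eef_pos: [598.5, 2.8, 31.4]
tool_rot: [3.142, -0.0, 1.672]
ft_force: [-1.0, 4.5, 0.9]
opening: -0.0
grip_force: 0.8
```

```bash
python3 -c "
from h import *
st()"
```

```text
15.55 [598.5   2.8  31.4] [ 3.142 -0.     1.672] [-0.98  4.48  0.95] -0.0 0.8 lane [77.3 -0.4]
```

Emit:
{"method": "carry_out", "body": {"moves": [0,0,0,-0.04,0,0,0,0,0,0,-0.04,0,0,0,0,0,0,-0.04,0,0,0,0,0,0,-0.04,0,0,0,0,0,0,-0.04,0,0,0]}}

```text
time: 16.05
eef_pos: [599.6, -7.3, 31.3]
tool_rot: [3.141, 0.0, 1.672]
ft_force: [-0.8, 1.8, -0.5]
opening: 0.1
grip_force: 0.0
```

Emit:
{"method": "carry_out", "body": {"moves": [0,0,0,-0.02,0,0,0,0,0,0,-0.02,0,0,0,0,0,0,-0.02,0,0,0,0,0,0,-0.02,0,0,0,0,0,0,-0.02,0,0,0]}}

```text
time: 16.55
eef_pos: [600.0, -12.0, 31.3]
tool_rot: [-3.142, 0.0, 1.672]
ft_force: [0.5, 2.7, 0.0]
opening: -0.1
grip_force: 0.0
```

Emit:
{"method": "carry_out", "body": {"moves": [0,0,0,-0.02,0,0,0,0,0,0,-0.02,0,0,0,0,0,0,-0.02,0,0,0,0,0,0,-0.02,0,0,0,0,0,0,-0.02,0,0,0]}}

```text
time: 17.05
eef_pos: [600.5, -17.0, 31.3]
tool_rot: [-3.142, 0.0, 1.672]
ft_force: [-0.6, 2.5, 0.0]
opening: -0.0
grip_force: 0.0
```

Emit:
{"method": "carry_out", "body": {"moves": [0,0,0,-0.02,0,0,0,0,0,0,-0.02,0,0,0,0,0,0,-0.02,0,0,0,0,0,0,-0.02,0,0,0,0,0,0,-0.02,0,0,0]}}

```text
time: 17.55
eef_pos: [601.0, -22.0, 31.3]
tool_rot: [-3.142, 0.0, 1.672]
ft_force: [0.3, 3.1, -0.8]
opening: -0.2
grip_force: 0.0
```

Emit:
{"method": "carry_out", "body": {"moves": [0,0,0,-0.02,0,0,0,0,0,0,-0.02,0,0,0,0,0,0,-0.02,0,0,0,0,0,0,-0.02,0,0,0,0,0,0,-0.02,0,0,0]}}

```text
time: 18.05
eef_pos: [601.6, -26.9, 31.3]
tool_rot: [-3.142, -0.0, 1.672]
ft_force: [0.1, 3.6, -0.2]
opening: -0.3
grip_force: 0.0
```

Emit:
{"method": "carry_out", "body": {"moves": [0,0,0,-0.02,0,0,0,0,0,0,-0.02,0,0,0,0,0,0,-0.02,0,0,0,0,0,0,-0.02,0,0,0,0,0,0,-0.02,0,0,0]}}

```text
time: 18.55
eef_pos: [602.1, -31.4, 31.4]
tool_rot: [3.141, -0.001, 1.672]
ft_force: [-0.5, 7.7, 2.0]
opening: 0.2
grip_force: 0.0
```

Emit:
{"method": "carry_out", "body": {"moves": [0,0,0,-0.02,0,0,0,0,0,0,-0.01,0,0,0,0,0,0,0,0,0,0,0,0,0,0,0,0,0,0,0,0,0,0,0,0]}}

```text
time: 19.05
eef_pos: [602.2, -32.7, 31.4]
tool_rot: [3.141, -0.001, 1.673]
ft_force: [0.7, 7.1, 1.4]
opening: 0.1
grip_force: 0.0
```

```bash
python3 -c "
from h import *
st();get_image('top');st()"
```

```text
19.05 [602.2 -32.7  31.4] [ 3.141e+00 -1.000e-03  1.673e+00] [0.74 7.1  1.36] 0.1 0.0 lane [113.   -0.3]
19.1 [602.2 -32.7  31.4] [ 3.141e+00 -1.000e-03  1.673e+00] [-0.22  7.3   2.1 ] -0.0 0.0 lane [113.   -0.3]
```

Total is about 7.2 N. Taking off 2.5 N of sliding friction leaves about 4.7 N on the bumper. Now I'll withdraw gently: back first, then up.

Emit:
{"method": "carry_out", "body": {"moves": [0,0,0,0.02,0,0,0,0,0,0,0.02,0,0,0,0,0,0,0.02,0,0,0,0,0,0,0.02,0,0,0,0,0,0,0.02,0,0,0]}}

```text
time: 19.6
eef_pos: [601.8, -28.6, 31.4]
tool_rot: [3.141, 0.0, 1.672]
ft_force: [0.4, 0.1, -0.0]
opening: 0.1
grip_force: 0.0
```

Emit:
{"method": "carry_out", "body": {"moves": [0,0,0,0.05,0,0,0,0,0,0,0.08,0,0,0,0,0,0,0.08,0,0,0,0,0,0,0.08,0,0,0,0,0,0,0.05,0,0,0]}}

```text
time: 20.1
eef_pos: [599.9, -10.9, 31.3]
tool_rot: [-3.142, -0.0, 1.673]
ft_force: [-0.1, -0.7, -0.1]
opening: 0.0
grip_force: 0.0
```

Emit:
{"method": "carry_out", "body": {"moves": [0,0,0,0,0,0,0,0,0,0,0,0,-0.3,0,0,0,0,0,0,-0.6,0,0,0,0,0,0,-0.9,0,0,0,0,0,0,-0.9,0]}}

```text
time: 20.6
eef_pos: [599.6, -11.5, 167.6]
tool_rot: [-3.141, -0.0, 1.672]
ft_force: [0.1, 0.4, 0.7]
opening: 0.1
grip_force: 0.0
```

Emit:
{"method": "carry_out", "body": {"moves": [0,0,0,0.6,0,-0.3,0,0,0,0,0.9,0,0,0,0,0,0,0.9,0,0,0,0,0,0,0.9,0,0,0,0,0,0,0.6,0,0,0]}}

```text
time: 21.1
eef_pos: [579.5, 185.2, 181.5]
tool_rot: [3.142, -0.0, 1.674]
ft_force: [0.4, -0.2, -0.3]
opening: -0.2
grip_force: 0.0
```

Emit:
{"method": "carry_out", "body": {"moves": [0,0,0,0.4,0,0,0,0,0,0,0.2,0,0,0,0,0,0,0,0,0,0,0,0,0,0,0,0,0,0,0,0,0,0,0,0]}}

```text
time: 21.6
eef_pos: [577.5, 211.2, 181.3]
tool_rot: [-3.142, 0.0, 1.671]
ft_force: [-0.7, 0.2, 0.7]
opening: -0.3
grip_force: 0.0
```

```bash
python3 -c "
from h import *
st()
p,d=get_image('scene');a=cv2.resize(p[150:350,230:430],None,fx=2,fy=2)
q,d=get_image('top');b=cv2.resize(q[170:270,230:430],None,fx=2,fy=4)
cv2.imwrite('pics/f.png',np.hstack([a,b]))"
```

```text
21.6 [577.5 211.2 181.3] [-3.142  0.     1.671] [-0.72  0.23  0.73] -0.3 0.0 lane [-132.1   -0.2]
```

View pics/f.png

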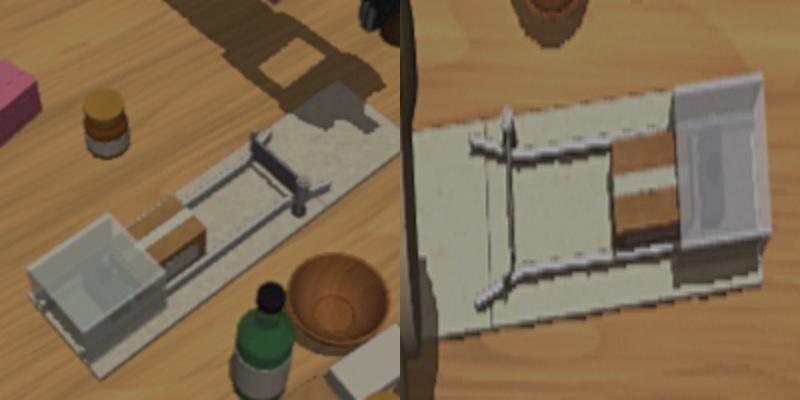

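The gate is shut (left 275,170; right 510,210). The carton (left 165,235; right 645,185) sits square between the rails with its front under the cover, and the other goods in view look undisturbed. Handing in.

```bash
python3 -c "
from bench import *
print(sign_off())"
```

```text
the job is handed in; nothing more can be done
None
```

The carton went along the deck and through the gate to the sprung bumper, pressed with about 5 N (my estimate: 7.2 N total less sliding friction); the arm then withdrew, the gate shut behind it, and I handed the job in at 21.6 s, with no verdict returned.

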